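# Get the V-block out from behind the setup tools

## Task

Clear the step block and the screw jack out of the grey tray and stand them both on the black rubber mat, then fetch the V-block from behind them and set it upright on the raised pad of the slotted clamping plate, centred, with its groove along the pad's long way. After that put the step block and the jack back upright in the tray, each on the spot where it stood at the start and the step block facing the same way as before. Do not knock anything over, and leave the wrench, the jar and the oil bottle alone.

Things in the scene. Friction and masses are not known exactly. Their poses are not given: they have to be found in the camera images.
- tray: Fixed grey steel tray, 168 (its x) by 158 mm (y), floor 4 mm thick, walls 4 mm thick and 28 mm high on its +x (back) and both y sides, open at -x (front). Origin: centre of its underside, at bench height. At the start the V-block stands 40 mm clear of the back wall; step block and jack stand in front of it (-x) side by side, either one left, about 8 mm from it and 16 mm apart.
- mat: Fixed flat black rubber mat, 140 mm (its x) by 200 mm (its y), 3 mm thick: the side area. Origin: centre of its underside at bench height.
- plate: Fixed steel clamping plate with two slots, 160 mm (its x) by 200 mm (its y), bars 22 mm high; on its middle a bright raised pad 58 mm (x) by 98 mm (y), its top 28 mm above the origin. Origin: centre of its underside at bench height; the pad is centred over it, long way along y.
- vblock: Loose aluminium V-block, 44 (its x) by 84 (y) by 36 mm high, about 0.32 kg, with an open V groove 36 mm wide and 17 mm deep in its top running along y; its long sides (facing +x and -x) are flat and full height. Origin: centre of its underside, z up. At the start its axes are nearly those of the tray.
- stepblock: Loose plain-metal staircase block, footprint 52 (its x) by 44 mm (y), about 0.3 kg. Along x: -26 to -9 mm it is 22 mm high, -9 to 8 mm 42 mm high, 8 to 26 mm a column 80 mm high (18 mm thick in x, 44 wide). Origin: centre of the footprint, underside, z up. At the start its axes are nearly those of the tray, the column towards the V-block.
- step_top (a point): Centre of the top face of the step block's tall column, 80 mm above its underside and 17 mm towards +x from its origin. The column stands free above 42 mm, higher than all the neighbours except the jack's head: it can be gripped there across its 18 mm.
- jack: Loose round steel screw jack, about 0.45 kg: foot 52 mm diameter tapering to 34 mm at a height of 34 to 40 mm, thin neck, then a cylindrical head 24 mm diameter from 48 to 80 mm height, which can be gripped. Origin: centre of its underside, z up.
- wrench: Bystander: steel open-end wrench lying on the bench, loose. Origin: under its middle, at bench height; x along the tool.
- tin: Bystander: clear plastic jar with black lid, 60 mm diameter, 75 mm high, loose. Origin: centre of its underside.
- oiler: Bystander: blue plastic oil bottle with black cap, 52 mm diameter, 115 mm high, loose. Origin: centre of its underside.

How it is judged:
On the way, in this order (a step that is already met when the one before it is completed fails the run):
1. the step block and the jack both stand upright on the rubber mat, released, with the V-block still in the tray (x of stepblock in the frame of mat between -0.065 and 0.065 m and y of stepblock in the frame of mat between -0.095 and 0.095 m and z of stepblock in the frame of mat between -0.003 and 0.008 m and contact force between the fingers and stepblock below 0.3 N and linear speed of each of stepblock, jack below 0.02 m/s and angular speed of each of stepblock, jack below 0.2 rad/s and angle between each of stepblock, jack's own z axis and vertical below 0.12 rad and x of jack in the frame of mat between -0.065 and 0.065 m and y of jack in the frame of mat between -0.095 and 0.095 m and z of jack in the frame of mat between -0.003 and 0.008 m and contact force between the fingers and jack below 0.3 N and horizontal distance between vblock and tray below 0.08 m), for 0.2 s.
2. the V-block stands on the plate's raised pad, released, while the step block and the jack still stand on the mat (horizontal distance between vblock and plate below 0.013 m and angle between the y axis of vblock and the y axis of plate, either way round below 0.17 rad and z of vblock in the frame of plate between 0.024 and 0.032 m and contact force between the fingers and vblock below 0.3 N and linear speed of each of vblock, stepblock, jack below 0.02 m/s and angular speed of each of vblock, stepblock, jack below 0.2 rad/s and angle between each of vblock, stepblock, jack's own z axis and vertical below 0.12 rad and x of stepblock in the frame of mat between -0.065 and 0.065 m and y of stepblock in the frame of mat between -0.095 and 0.095 m and z of stepblock in the frame of mat between -0.003 and 0.008 m and contact force between the fingers and stepblock below 0.3 N and x of jack in the frame of mat between -0.065 and 0.065 m and y of jack in the frame of mat between -0.095 and 0.095 m and z of jack in the frame of mat between -0.003 and 0.008 m and contact force between the fingers and jack below 0.3 N), for 0.2 s.
At the end, for the whole second after the job is handed in: V-block upright on the pad, centred within 13 mm, groove within 10 degrees of the pad's long way; step block and jack upright on the tray floor within 15 mm of their start spots, step block within 14 degrees of square to the tray and its column within 20 mm of its start; all released, at rest (horizontal distance between vblock and plate below 0.013 m and angle between the y axis of vblock and the y axis of plate, either way round below 0.17 rad and z of vblock in the frame of plate between 0.024 and 0.032 m and contact force between the fingers and vblock below 0.3 N and linear speed of each of vblock, stepblock, jack below 0.02 m/s and angular speed of each of vblock, stepblock, jack below 0.2 rad/s and angle between each of vblock, stepblock, jack's own z axis and vertical below 0.12 rad and distance of each of stepblock, jack from where it was at the start of the episode below 0.015 m and z of stepblock in the frame of tray between 0 and 0.008 m and contact force between the fingers and stepblock below 0.3 N and z of jack in the frame of tray between 0 and 0.008 m and contact force between the fingers and jack below 0.3 N and distance of step_top from where it was at the start of the episode below 0.02 m and angle between the x axis of stepblock and the x axis of tray, either way round below 0.25 rad); the robot touches nothing.
It fails at once if a bystander (wrench, jar or oil bottle) is moved more than 30 mm (distance of any of wrench, tin, oiler from where it was at the start of the episode above 0.03 m).
It fails at once if the step block, the jack, the V-block, the jar or the oil bottle is knocked over (angle between any of stepblock, jack, vblock, tin, oiler's own z axis and vertical above 0.7 rad).
It also fails if it takes over 136 s, if anything falls off the work surface, if the arm or the gripper's body presses on something with over 40 N, if the wrist force passes 120 N, or if a joint passes its speed limit or range.

## Robot

A 6-joint arm with a two-finger parallel gripper is mounted at the origin on the work surface. World frame = base frame: x ahead of the robot, y to its left, z up, the work surface at z = 0. Lengths are in m, angles in rad, forces in N, time in s.
With the tool pointing down it reaches from about 0.325 to 0.85 m from the base axis. Payload 4.4 kg.
Tool frame: the origin (TCP) lies between the finger pads; the fingertips stand 25 mm ahead of it and the grasp point (between the pads) lies 6 mm ahead of it (arm.tcp_to_tips is the distance from the TCP to the fingertips, in m); x points along the fingers, y is the direction in which the jaws open and shut, and the axes are right-handed (so a half turn about x gives the same grasp; the last joint's range is limited). The gripper opens to 94 mm and grips with 3 to 60 N. Pads are 16 mm wide; open, the fingers measure 119 mm over their backs; the gripper's body (75 mm by 177 mm) begins 78 mm behind the grasp point.
Start: joints at [1.04, 0.207, 1.542, -0, 1.393, -0.15], TCP at [0.214, 0.534, 0.23] pointing down, gripper open.
Joint ranges: [-2.73, 2.73], [-0.86, 2.22], [0.23, 2.46], [-1.11, 4.25], [0.08, 2.63], [-2.82, 2.82]. Speed limits (rad/s): [2.79, 2.79, 3.14, 3.14, 3.14, 3.14].

## Interface

Orientations are given as a 3x3 rotation matrix whose columns are the frame's x, y, z axes.
In Python, from cell import arm gives the robot as it stands. The module is installed in compiled form; this text tells all that it offers. Calls block until the motion is done:
- arm.move_to(position, orientation): joint-space move of the TCP to a pose.
- arm.movel(position, ori=None, speed=0.15, force_limit=None): straight line of the TCP; ori=None keeps the orientation; speed is the mean speed in m/s. With force_limit (N) it stops when the force on the tool has changed by that much, and returns True; else False.
- arm.move_j(angles): joint-space move.
- arm.ungrasp() and arm.gripper_close(): open the fingers fully, or close them until they stop; the grip force is fixed at half the most.
- arm.dwell(seconds).
- arm.inverse_kinematics(position, orientation): joint angles nearest the present ones, or None.
- arm.capture(name): name is "scene" or "side" or "wrist"; returns a dict with "img" (420x560x3 uint8, red, green, blue), "vfov" (degrees; the focal length in pixels is half the picture's height over the tangent of half this angle, whatever the lens; pixels are square), "cx", "cy" (the principal point, pixels), "rvec" (rotation vector, rad) and "tvec" (3), from world to camera coordinates, as OpenCV has them; the wrist camera has in their place "hand_eye" (4x4, takes a point from camera to tool coordinates, whose origin is the TCP and whose axes are the tool frame's). Camera axes: x right, y down, z forward; pixel columns grow to the right and rows downward; lengths in m; the calibration is good to about 2 mm. The wrist camera is an equidistant fisheye: a pixel r from the principal point sees the ray r / f radians off the axis. A picture is of the moment at which its call begins: read the wrist's pose just before it. There is no depth.
A pose or a line that the arm cannot do raises arm.MotionError and nothing moves.
- arm.job_done(): hands the job in, once; it reports no verdict.
Readings, each from a call of its own:
- arm.read_time(): time.
- arm.read_joint_pos(): joint angles.
- arm.read_dq(): joint speeds.
- arm.read_joint_efforts(): joint torques, N m.
- arm.read_tool_pos(): TCP position.
- arm.read_tcp_rot(): TCP orientation.
- arm.read_force(): force on the tool from outside, world axes, zero at the start.
- arm.read_wrist_torque(): the same for the moment, N m.
- arm.read_width(): finger opening in m.
Only numpy, scipy, OpenCV 4.12 (cv2) and the standard library are available. Lean on these libraries where they do the work, as an engineer would, in place of code of your own. Each camera call takes 0.05 s, during which the arm holds its last target. There are 200 camera calls.

## Working session

There is one attempt and no reset: what is moved stays moved. The work goes in short steps, each a Python script; the robot and the scene stay as the last script left them, time stands still between calls to the robot, and variables do not carry over. Pictures are saved under pics/ and viewed, about 12 in all and at most 16, crops included, and the job is handed in when it is done.

```bash
mkdir -p pics; python3 - <<'E'
from cell import arm
import cv2, numpy as np
for n in ("scene","side","wrist"):
    c=arm.capture(n); cv2.imwrite(f"pics/{n}0.png",c["img"][:,:,::-1])
    print(n,{k:np.round(np.array(v),4).tolist() for k,v in c.items() if k!="img"})
print(arm.read_tool_pos(),arm.read_tcp_rot(),arm.read_time(),arm.read_width())
E
```

```text
scene {'vfov': 46.5873, 'cx': 268.2093, 'cy': 219.4216, 'rvec': [1.9677, 1.0069, -0.5567], 'tvec': [-0.2924, -0.2015, 1.4458]}
side {'vfov': 56.3494, 'cx': 280.4719, 'cy': 207.1392, 'rvec': [2.2716, -0.8721, 0.344], 'tvec': [-0.4422, 0.3124, 0.6888]}
wrist {'vfov': 65.7065, 'cx': 276.8255, 'cy': 211.784, 'hand_eye': [[-0.0007, -0.2873, 0.9578, -0.1547], [1.0, 0.0, 0.0007, -0.0005], [-0.0002, 0.9578, 0.2873, -0.0831], [0.0, 0.0, 0.0, 1.0]]}
[0.21342283 0.53331022 0.22957156] [[-8.56443705e-04  3.71651114e-01  9.28372078e-01]
 [-1.53137865e-03  9.28370843e-01 -3.71652032e-01]
 [-9.99998461e-01 -1.73998823e-03 -2.25958782e-04]] 0.15 0.09418123445569707
```

View pics/scene0.png

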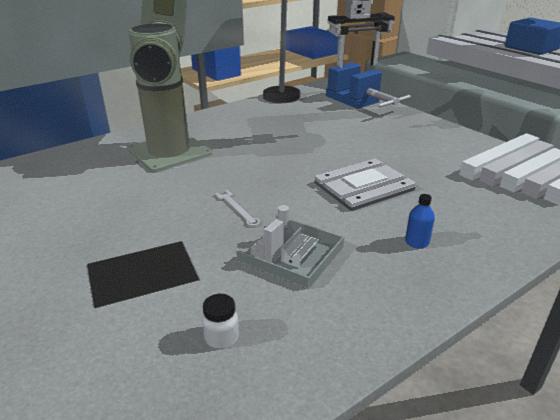

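View pics/side0.png

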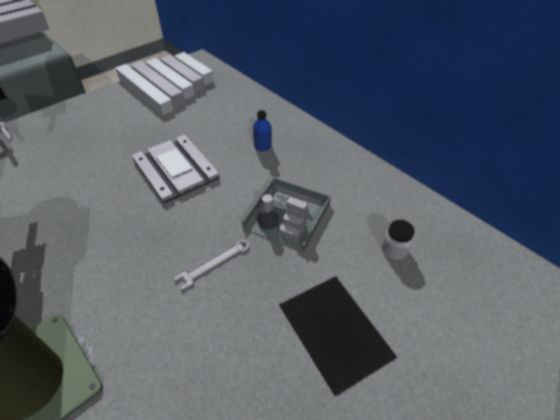

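View pics/wrist0.png

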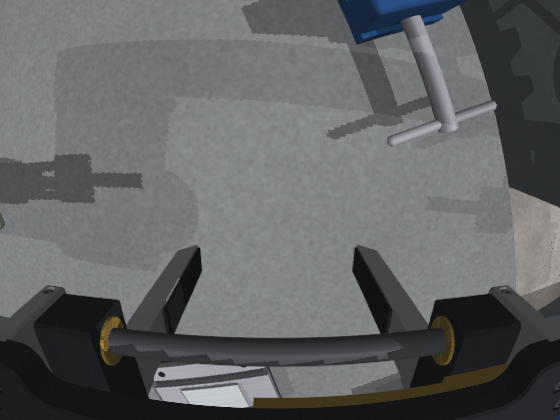

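```bash
cat > h.py <<'E'
from cell import arm
import cv2, numpy as np
def cam(name):
    if name=="wrist":
        p,R=arm.read_tool_pos(),arm.read_tcp_rot()
        c=arm.capture(name); T=np.eye(4); T[:3,:3]=R; T[:3,3]=p
        M=T@c["hand_eye"]
    else:
        c=arm.capture(name); R=cv2.Rodrigues(np.array(c["rvec"],float))[0]
        M=np.eye(4); M[:3,:3]=R.T; M[:3,3]=-R.T@np.array(c["tvec"])
    return dict(img=c["img"],M=M,f=c["img"].shape[0]/2/np.tan(np.radians(c["vfov"])/2),cx=c["cx"],cy=c["cy"],fish=name=="wrist")
def plane(k,uv,z):
    out=[]
    for u,v in np.atleast_2d(uv).astype(float):
        a=np.array([u-k["cx"],v-k["cy"]])/k["f"]
        if k["fish"]:
            r=np.hypot(*a); s=np.sin(r)/r if r>1e-9 else 1; d=np.array([*(a*s),np.cos(r)])
        else: d=np.array([*a,1])
        d=k["M"][:3,:3]@d; o=k["M"][:3,3]
        out.append(o+d*(z-o[2])/d[2])
    return np.array(out)
def project(k,P):
    P=np.atleast_2d(P); q=(P-k["M"][:3,3])@k["M"][:3,:3]
    if k["fish"]:
        n=np.hypot(q[:,0],q[:,1]); th=np.arctan2(n,q[:,2]); a=q[:,:2]/np.maximum(n,1e-9)[:,None]*th[:,None]
    else: a=q[:,:2]/q[:,2:]
    return a*k["f"]+[k["cx"],k["cy"]]
def down(yaw):  # tool y (jaw) axis at angle yaw from world x
    x=np.array([0,0,-1.]); y=np.array([np.cos(yaw),np.sin(yaw),0]); return np.column_stack([x,y,np.cross(x,y)])
def save(k,n,s=1): cv2.imwrite(f"pics/{n}.png",cv2.resize(k["img"][:,:,::-1],None,fx=s,fy=s,interpolation=cv2.INTER_CUBIC))
E
python3 - <<'E'
from h import *
np.set_printoptions(precision=3,suppress=True)
s=cam("scene"); d=cam("side")
print("mat",plane(s,[(88,265),(184,244),(198,274),(92,301)],.003),plane(d,[(280,304),(335,278),(395,355),(337,391)],.003))
print("plate",plane(s,[(315,182),(369,159),(415,186),(352,206)],.022))
print("pad",plane(s,[(343,180),(370,167),(389,177),(361,188)],.028))
print("tray",plane(s,[(238,258),(310,284),(344,239)],.0),plane(d,[(276,179),(330,197)],.028),plane(d,[(303,250)],0))
print("wr",plane(s,[(217,194),(257,223)],.005),"jar",plane(s,[(221,344)],0),"oil",plane(s,[(420,246)],0))
print("steptop/jack",plane(s,[(273,226),(283,210)],.084),plane(d,[(297,205),(267,198)],.084))
print(arm.read_time())
E
```

```text
mat [[ 0.393 -0.373  0.003]
 [ 0.445 -0.181  0.003]
 [ 0.552 -0.205  0.003]
 [ 0.504 -0.402  0.003]] [[ 0.432 -0.18   0.003]
 [ 0.56  -0.213  0.003]
 [ 0.521 -0.399  0.003]
 [ 0.394 -0.37   0.003]]
plate [[0.429 0.2   0.022]
 [0.418 0.401 0.022]
 [0.593 0.385 0.022]
 [0.569 0.195 0.022]]
pad [[0.471 0.256 0.028]
 [0.462 0.361 0.028]
 [0.53  0.36  0.028]
 [0.528 0.263 0.028]]
tray [[ 0.552 -0.111  0.   ]
 [ 0.704 -0.042  0.   ]
 [ 0.633  0.112  0.   ]] [[ 0.652  0.079  0.028]
 [ 0.708 -0.057  0.028]] [[ 0.563 -0.113 -0.   ]]
wr [[ 0.307 -0.017  0.005]
 [ 0.474 -0.01   0.005]] jar [[ 0.733 -0.26   0.   ]] oil [[0.748 0.225 0.   ]]
steptop/jack [[ 0.6   -0.055  0.084]
 [ 0.565 -0.004  0.084]] [[ 0.593 -0.058  0.084]
 [ 0.557  0.002  0.084]]
0.25
```

```bash
python3 - <<'E'
from h import *
np.set_printoptions(precision=3,suppress=True)
t=np.array([.60,.0,.04])
for yaw in np.radians([24,204]):
    R=down(yaw); q=arm.inverse_kinematics(t+R[:,2]*.06+[0,0,.22],R); print(np.degrees(yaw),q,R[:,2])
R=down(np.radians(204))
R0=arm.read_tcp_rot()
def go(yaw):
    R=down(yaw); p=t+R[:,2]*.06+[0,0,.22]
    arm.move_to(p,R)
best=min(np.radians([24,204]),key=lambda y:9 if arm.inverse_kinematics(t+down(y)[:,2]*.06+[0,0,.22],down(y)) is None else abs(arm.inverse_kinematics(t+down(y)[:,2]*.06+[0,0,.22],down(y))[5]))
go(best); k=cam("wrist"); save(k,"w1",1.4); np.savez("w1.npz",**k); print(np.degrees(best),arm.read_time(),arm.read_tool_pos())
E
```

```text
24.000000000000004 [-0.226  0.295  1.371 -0.     1.476 -0.644] [ 0.407 -0.914  0.   ]
204.0 [-0.055  0.192  1.497 -0.     1.452  2.668] [-0.407  0.914  0.   ]
24.000000000000004 2.8417 [ 0.624 -0.054  0.26 ]
```

View pics/w1.png

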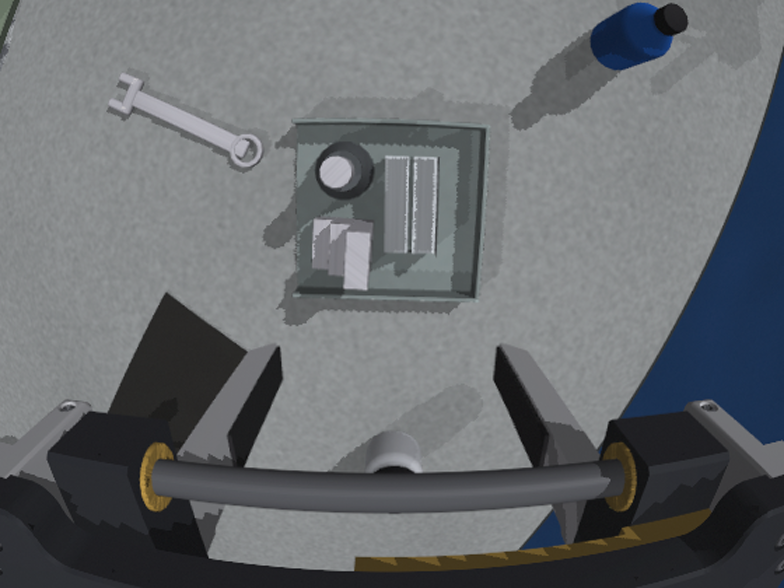

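```bash
python3 - <<'E'
import cv2
a=cv2.imread("pics/w1.png"); a=cv2.resize(a,(560,420),interpolation=cv2.INTER_AREA) if 0 else a
import numpy as np
k=np.load("w1.npz"); im=k["img"][:,:,::-1][80:220,200:355]
cv2.imwrite("pics/w1c.png",cv2.resize(im,None,fx=4,fy=4,interpolation=cv2.INTER_CUBIC))
E
```

```text
(no output)
```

View pics/w1c.png

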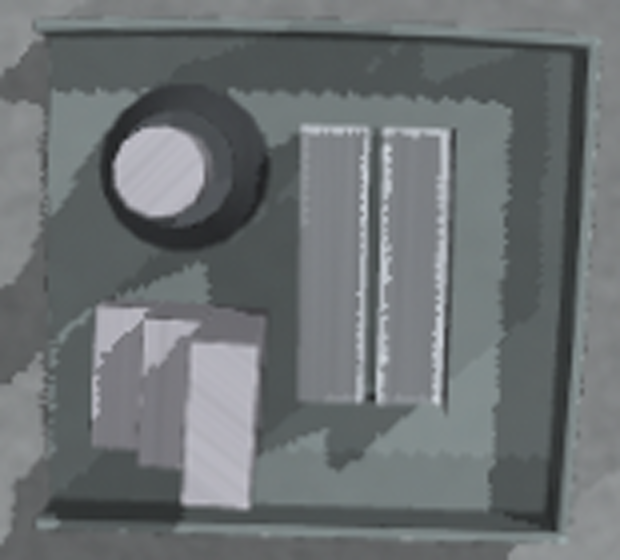

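```bash
python3 - <<'E'
from h import *
np.set_printoptions(precision=4,suppress=True)
k=dict(np.load("w1.npz")); k["fish"]=True
c=lambda a:(np.array(a)+.5)/4-.5+[200,80]
def rect(n,a,z):
    P=plane(k,c(a),z); l=np.linalg.norm(np.roll(P,-1,0)-P,axis=1)
    e=(P[1]-P[0])/l[0]+(P[2]-P[3])/l[2]; e2=(P[3]-P[0])+(P[2]-P[1])
    print(n,P[:,:2].mean(0),"len",l,"yaw",np.degrees(np.arctan2(e[1],e[0])),np.degrees(np.arctan2(e2[1],e2[0]))+90-0)
rect("steptop",[(190,342),(260,344),(250,509),(182,506)],.084)
rect("v",[(299,126),(455,128),(446,405),(297,402)],.040)
rect("tray",[(38,22),(595,40),(563,540),(38,528)],.028)
print("jack",plane(k,c([(158,172)]),.084), plane(k,c([(185,166)]),.004+.01))
# second opinion on the tall tops by triangulation-free planes: scene/side
E
```

```text
steptop [ 0.599  -0.0521] len [0.018  0.0441 0.0181 0.0439] yaw 21.756557793348176 20.117098761006886
v [ 0.6219 -0.0004] len [0.0444 0.0811 0.0438 0.0804] yaw 23.53560071455498 23.414634986077175
tray [ 0.6071 -0.0141] len [0.1648 0.1548 0.1654 0.1561] yaw 22.504242761226845 22.279526973531887
jack [[0.5583 0.0021 0.084 ]] [[0.5583 0.0028 0.014 ]]
```

```bash
cat >> h.py <<'E'
ZT=.30
def pick(xy,yaw,z,expect):
    R=down(yaw); arm.movel([*xy,ZT],R,.3)
    arm.movel([*xy,z+.06],None,.25); hit=arm.movel([*xy,z],None,.08,8)
    if hit: print("HIT",arm.read_tool_pos()); arm.movel([*xy,ZT]); raise SystemExit
    arm.gripper_close(); w=arm.read_width(); print("width",w)
    if abs(w-expect)>.004: print("BAD GRASP"); raise SystemExit
    p=arm.read_tool_pos(); arm.movel([*xy,z+.05],None,.08); arm.movel([*xy,ZT],None,.25); print("w lifted",arm.read_width())
    return p
def place(xy,yaw,z):
    arm.movel([*xy,ZT],down(yaw),.25); arm.movel([*xy,z+.03],None,.2)
    arm.dwell(.2); f0=arm.read_force()
    hit=arm.movel([*xy,z-.003],None,.03,4); print("contact",hit,arm.read_tool_pos()-[*xy,z],arm.read_force()-f0)
    arm.dwell(.2); arm.ungrasp(); arm.dwell(.2)
    arm.movel([*xy,z+.06],None,.08); arm.movel([*xy,ZT],None,.3)
    print("t",arm.read_time())
MY=np.radians(-15); M0=np.array([.476,-.29]); mx=np.array([np.cos(MY),np.sin(MY)]); my=np.array([-mx[1],mx[0]])
E
python3 - <<'E'
from h import *
np.set_printoptions(precision=4,suppress=True)
p=pick((.599,-.0521),np.radians(21),.076,.018); print(p)
place(M0+.012*mx+.045*my,MY,.075)
k=cam("wrist"); save(k,"w2"); print(arm.read_time())
E
```

```text
width 0.017693555476946267
w lifted 0.017753050247107507
[ 0.5989 -0.0522  0.076 ]
contact True [-0.0004  0.0002 -0.0001] [0.3602 0.1394 7.9321]
t 14.1667
14.2167
```

View pics/w2.png

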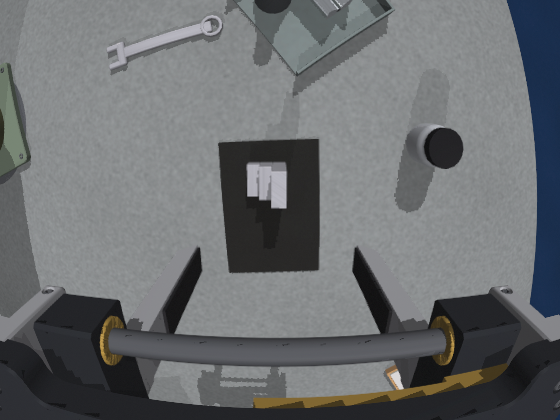

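The step block stands upright at (267,185), well inside the mat (219–319, 140–271), and there is clear space below it for the jack.

```bash
python3 - <<'E'
from h import *
np.set_printoptions(precision=4,suppress=True)
k=cam("wrist"); P=plane(k,[(219,143),(319,139),(319,269),(230,272)],.003); print(P[:,:2].mean(0),P[:,:2])
p=pick((.5583,.0022),np.radians(22),.075,.024); print(p)
place(M0-.045*my,MY,.074)
# view of tray
R=down(np.radians(23.5)); arm.movel(np.array([.615,-.005,.22])+R[:,2]*.06,R,.3)
k=cam("wrist"); save(k,"w3",1.4); np.savez("w3.npz",**k); print(arm.read_time())
E
```

```text
[ 0.4769 -0.2907] [[ 0.4313 -0.1793]
 [ 0.5664 -0.2101]
 [ 0.5223 -0.4017]
 [ 0.3875 -0.3719]]
width 0.0235552005588843
w lifted 0.023509079503230796
[0.5581 0.0021 0.075 ]
contact True [-0.0005  0.0004 -0.0002] [ 1.1033 -1.8164 10.6381]
t 26.675
27.9917
```

View pics/w3.png

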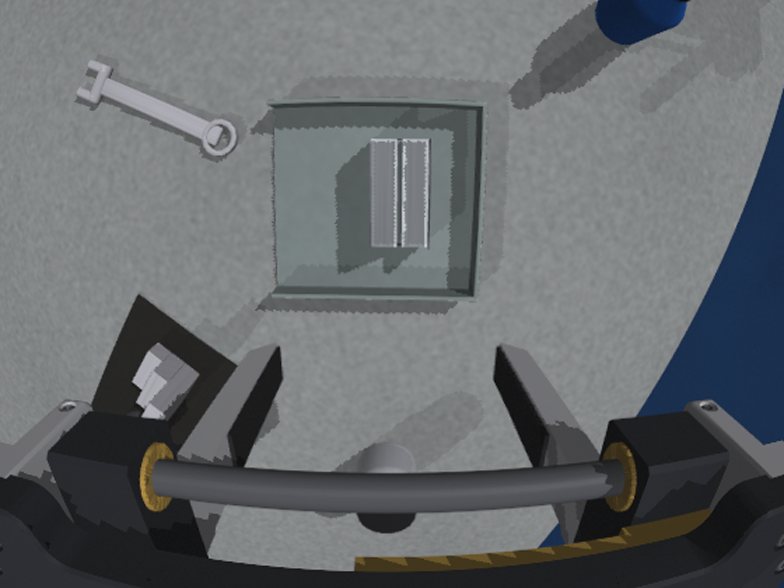

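The tray holds only the V-block, undisturbed, with top corners at about (371,138), (431,138), (428,247) and (371,247). Next I'll look at the plate before fetching it.

```bash
python3 - <<'E'
from h import *
np.set_printoptions(precision=4,suppress=True)
k=dict(np.load("w3.npz")); k["fish"]=True
P=plane(k,np.array([(371,138),(431,138),(428,247),(371,247)])/1.4,.04)[:,:2]
print(P.mean(0),np.linalg.norm(np.roll(P,-1,0)-P,axis=1),np.degrees(np.arctan2(*((P[1]+P[2]-P[0]-P[3])[::-1]))))
R=down(np.radians(3)); t=np.array([.5,.31,.3])
arm.movel(t+R[:,2]*.06,R,.35)
k=cam("wrist"); np.savez("w4.npz",**k); save(k,"w4",1.4); print(arm.read_time(),arm.read_joint_pos())
E
```

```text
[ 0.6228 -0.0005] [0.0434 0.0811 0.0426 0.0809] 23.679645285097404
29.1833 [ 0.3048  0.1334  1.4841 -0.0006  1.525   0.2543]
```

View pics/w4.png

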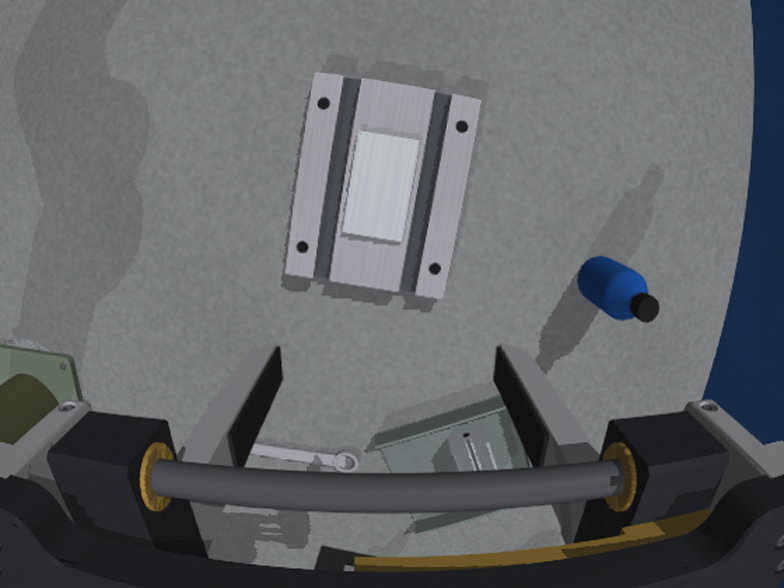

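```bash
python3 - <<'E'
from h import *
np.set_printoptions(precision=4,suppress=True)
k=dict(np.load("w4.npz")); k["fish"]=True
def rect(a,z):
    P=plane(k,np.array(a)/1.4,z)[:,:2]; e=P[1]+P[2]-P[0]-P[3]; g=P[0]+P[1]-P[2]-P[3]
    y1,y2=np.degrees(np.arctan2(e[1],e[0])),np.degrees(np.arctan2(g[1],g[0]))-90
    print(P.mean(0),np.linalg.norm(np.roll(P,-1,0)-P,axis=1),y1,y2); return P.mean(0),y2
c1,y1=rect([(359,130),(420,138),(402,243),(342,235)],.028)
c2,y2=rect([(315,72),(481,98),(443,298),(285,275)],.022)
c=(c1+c2)/2; yaw=np.radians((y1+y2)/2); print(c,np.degrees(yaw))
if np.linalg.norm(c1-c2)>.005 or abs(y1-y2)>5: raise SystemExit("disagree")
vy=np.radians(23.5); v=np.array([.6224,-.0005])
p=pick(v-.004*np.array([np.cos(vy),np.sin(vy)]),vy,.034,.044); print(p)
place(c,yaw,.034+.024)
R=down(yaw); arm.movel(np.array([*c,.3])+R[:,2]*.06,R,.3)
k=cam("wrist"); np.savez("w5.npz",**k); save(k,"w5",1.4); print(arm.read_time())
E
```

```text
[0.4946 0.3104] [0.0566 0.1007 0.0575 0.1004] -4.7913830178062895 -6.531877314688018
[0.4943 0.3111] [0.1581 0.1996 0.1592 0.2005] -5.850978578868589 -6.65533025185691
[0.4944 0.3108] -6.593603783272464
width 0.04383154146944971
w lifted 0.04376053173415586
[ 0.6192 -0.002   0.0341]
contact True [-0.0003 -0.0002  0.    ] [0.6146 0.6972 6.3309]
t 41.5583
41.9583
```

View pics/w5.png

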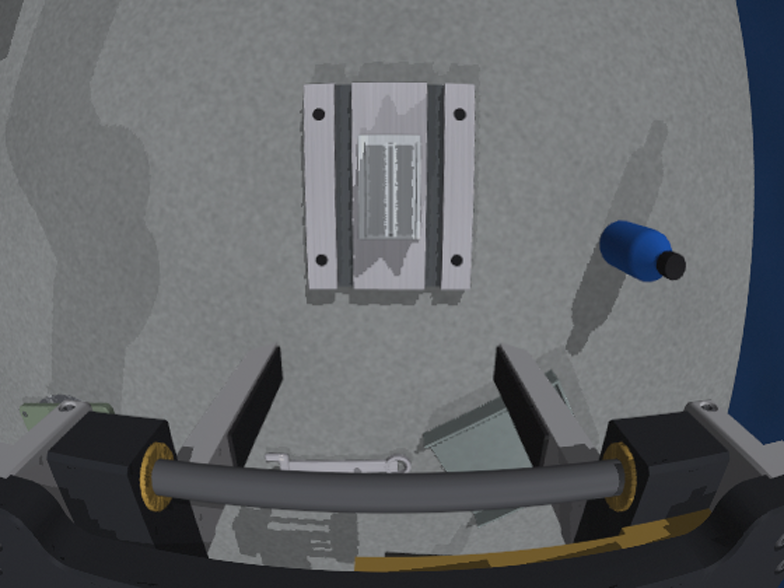

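The V-block sits centred on the pad (about 390,188), groove along the long way. Now the reverse order: jack first, then the step block.

```bash
python3 - <<'E'
from h import *
np.set_printoptions(precision=4,suppress=True)
arm.movel([.56,-.1,ZT],down(0),.35)
pick(M0-.045*my,MY,.074,.024); place((.5581,.0021),np.radians(22),.075)
pick(M0+.012*mx+.045*my,MY,.075,.018); place((.5989,-.0522),np.radians(21),.076)
t=np.array([.60,.0,.04]); R=down(np.radians(24)); arm.movel(t+R[:,2]*.06+[0,0,.22],R,.3)
k=cam("wrist"); np.savez("w6.npz",**k); print(arm.read_time())
cv2.imwrite("pics/w6c.png",cv2.resize(k["img"][:,:,::-1][80:220,200:355],None,fx=4,fy=4,interpolation=cv2.INTER_CUBIC))
E
```

```text
width 0.023514633019266085
w lifted 0.02368877687351668
contact True [-0.0006  0.     -0.0002] [ 0.1238 -0.5644 10.7618]
t 55.525
width 0.017878491391016948
w lifted 0.017744069528435505
contact True [-0.0003  0.0001 -0.0001] [ 1.3851 -0.9347  8.0023]
t 67.5417
67.9
```

View pics/w6c.png

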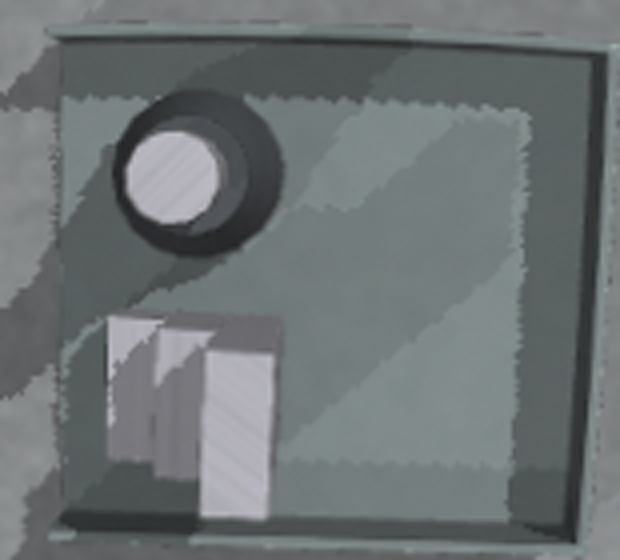

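Both are back: jack head at (172,177), step column corner at (205,350). Against the tray corner they are within a few pixels of the 4x crop, about 1 mm, of the start picture.

```bash
python3 - <<'E'
from h import *
k=cam("scene"); save(k,"s9",1.4); arm.dwell(.3); print(arm.read_force(),arm.read_width(),arm.read_time()); arm.job_done()
E
```

```text
[ 0.23875459 -0.05225936  0.1471466 ] 0.09389531725744205 68.25
the job is handed in; nothing more can be done
```

View pics/s9.png

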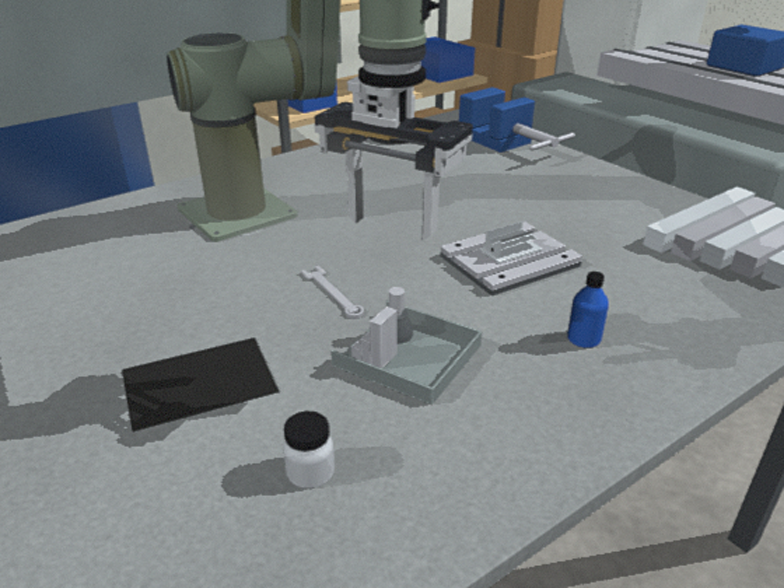

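The job is done and handed in at 68 s of the 136 s allowed; no verdict was reported. I moved the step block and jack to the mat, set the V-block on the pad, then put the jack and the step block back in the tray.

What the last checks showed:
- **V-block:** by eye it sat centred on the pad, groove along the long way. I did not measure its offset in that picture. Two outlines of the plate gave its centre within 1 mm of each other.
- **Step block and jack:** both stand upright in the tray. Against the tray they are about 1 mm from where they were in the start picture.
- **Bystanders:** the wrench, jar and oil bottle look unmoved in the final overview picture, judged by eye.
- **Robot:** the gripper is open and clear of everything, with under 0.3 N on the tool.

Each grasp closed to the expected width, and each placing stopped on contact within 1 mm of the planned height. No check failed or disagreed.

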